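# Load the clutch-checking rig with three weights and lock its adjuster

### The job

Make the round load pan of the clutch-checking rig hold exactly three of the large knobbed weights, counting any large one that is already on it; set them down gently and upright, leave the spare large one standing on the weight stand and the small trim weights where they are. Then swing the handle of the knurled lock ring clockwise (seen from above) until it is fully home against its stop peg, without turning the slotted barrel that passes through the ring, and let go. Do not disturb the other things on the bench.

Things in the scene. Friction and masses are not known exactly. Their poses are not given: they have to be found in the camera images.
- weight1: plain steel knobbed weight, one of four identical large ones: round foot 36 mm across and 24 mm high, neck 10 mm across from 24 to 42 mm, knob 20 mm across from 42 to 62 mm (its top); 0.2 to 0.3 kg. Origin: centre of the underside, z up its axis. At the start it stands upright either on the stand or on the load pan
- weight2: plain steel knobbed weight, one of four identical large ones: round foot 36 mm across and 24 mm high, neck 10 mm across from 24 to 42 mm, knob 20 mm across from 42 to 62 mm (its top); 0.2 to 0.3 kg. Origin: centre of the underside, z up its axis. At the start it stands upright either on the stand or on the load pan
- weight3: plain steel knobbed weight, one of four identical large ones: round foot 36 mm across and 24 mm high, neck 10 mm across from 24 to 42 mm, knob 20 mm across from 42 to 62 mm (its top); 0.2 to 0.3 kg. Origin: centre of the underside, z up its axis. At the start it stands upright either on the stand or on the load pan
- weight4: plain steel knobbed weight, one of four identical large ones: round foot 36 mm across and 24 mm high, neck 10 mm across from 24 to 42 mm, knob 20 mm across from 42 to 62 mm (its top); 0.2 to 0.3 kg. Origin: centre of the underside, z up its axis. At the start it stands upright either on the stand or on the load pan
- trim1: plain steel trim weight, the same form but clearly smaller (one of three): foot 26 mm across and 16 mm high, knob 14 mm across from 28 to 42 mm (its top). Origin: centre of the underside. It stands on the stand or, sometimes, on the load pan; it does not count and stays where it is
- trim2: plain steel trim weight, the same form but clearly smaller (one of three): foot 26 mm across and 16 mm high, knob 14 mm across from 28 to 42 mm (its top). Origin: centre of the underside. It stands on the stand or, sometimes, on the load pan; it does not count and stays where it is
- trim3: plain steel trim weight, the same form but clearly smaller (one of three): foot 26 mm across and 16 mm high, knob 14 mm across from 28 to 42 mm (its top). Origin: centre of the underside. It stands on the stand or, sometimes, on the load pan; it does not count and stays where it is
- stand: fixed grey block 155 x 225 x 45 mm (its x, y, z), the weight stand; origin: centre of its underside, z up. Six places marked by flush dark discs, at x = -35 or 35 and y = -70, 0 or 70 mm; each weight that is on it stands within 5 mm of a place
- pan_centre (a point): centre of the flat top of the round dark steel load pan, 170 mm across, no rim, fixed, on a toothed clutch drum at one end of the rig. Its top is 45 mm above the bench, the same height as the stand's top. One large weight or one trim weight stands on it at the start, off-centre. The point's axes are the rig's: x across the rig, y along it from the pan towards the adjuster, z up
- ring_axis (a point): point on the vertical axis of barrel and lock ring, at the height of the ring's top (74 mm above the bench), 185 mm from the pan's centre along the rig. The knurled steel ring is 52 mm across, from 58 to 74 mm above the bench; the aluminium barrel, 28 mm across, passes through it and ends 101 mm above the bench; the square grey housing under it is 70 x 70 mm, its top 54 mm above the bench
- ring_handle (a point): top of the upright plain steel handle pin on the ring's side arm: 12 mm across, 46 mm high, from 63 to 109 mm above the bench, 56 mm from the ring's axis; the arm (9 mm thick) runs from the ring to the pin 68 mm above the bench. It swings with the ring
- lock_ring (a joint): angle of the lock ring relative to the barrel, rad: starts between 0 and 0.4 and grows as the handle swings clockwise seen from above; 1.25 is the hard end, where the arm meets the stop peg. About 2 to 3 N at the handle moves it; it stays where it is left
- barrel (a joint): angle of the barrel in the housing, rad, clockwise seen from above; 0 at the start and to stay there. It is stiff: it slips only when the handle is pushed on past the stop with more than about 18 N or the barrel itself is turned
- caliper: digital caliper lying on the bench beyond the stand, 210 mm long, 15 mm high; a bystander
- screwdriver: screwdriver lying beyond the rig, 190 mm long; a bystander
- tape: tape measure beyond the rig, 65 x 35 x 60 mm; a bystander
- planet_gear: small steel gear, 45 mm across and 24 mm high, standing on the rig's base plate beside the pan, on the robot's side; a bystander
There are look-alikes about, which are no part of the job. What is shaped like the weight4 but brown or purple is not meant.

How it is judged:
On the way, in this order (a step that is already met when the one before it is completed fails the run):
1. exactly three large weights stand upright and at rest on the pan, the fourth on the stand, no finger on them (height (world z) of weight1 between 0.039 and 0.051 m and angle between each of weight1, weight2, weight3, weight4's own z axis and vertical below 0.12 rad and linear speed of each of weight1, weight2, weight3, weight4 below 0.03 m/s and height (world z) of weight2 between 0.039 and 0.051 m and height (world z) of weight3 between 0.039 and 0.051 m and height (world z) of weight4 between 0.039 and 0.051 m and ((horizontal distance between weight1 and stand below 0.12 m and horizontal distance between each of weight2, weight3, weight4 and pan_centre below 0.075 m) or (horizontal distance between weight2 and stand below 0.12 m and horizontal distance between each of weight1, weight3, weight4 and pan_centre below 0.075 m) or (horizontal distance between weight3 and stand below 0.12 m and horizontal distance between each of weight1, weight2, weight4 and pan_centre below 0.075 m) or (horizontal distance between weight4 and stand below 0.12 m and horizontal distance between each of weight1, weight2, weight3 and pan_centre below 0.075 m)) and contact force between each of weight1, weight2, weight3, weight4 and the fingers below 0.05 N), for 0.2 s.
2. the lock ring is turned home against its stop (value of joint lock_ring above 1.17 rad), for 0.2 s.
At the end, for the whole second after the job is handed in: Exactly three large weights upright (7 deg) and at rest on the pan, axes within 75 mm of its centre; the fourth upright on the stand (within 120 mm of its centre); trim weights upright, within 20 mm of their start; lock ring at 1.17 rad or more; barrel within 0.15 rad of its start (height (world z) of weight1 between 0.039 and 0.051 m and angle between each of weight1, weight2, weight3, weight4, trim1, trim2, trim3's own z axis and vertical below 0.12 rad and linear speed of each of weight1, weight2, weight3, weight4 below 0.03 m/s and height (world z) of weight2 between 0.039 and 0.051 m and height (world z) of weight3 between 0.039 and 0.051 m and height (world z) of weight4 between 0.039 and 0.051 m and ((horizontal distance between weight1 and stand below 0.12 m and horizontal distance between each of weight2, weight3, weight4 and pan_centre below 0.075 m) or (horizontal distance between weight2 and stand below 0.12 m and horizontal distance between each of weight1, weight3, weight4 and pan_centre below 0.075 m) or (horizontal distance between weight3 and stand below 0.12 m and horizontal distance between each of weight1, weight2, weight4 and pan_centre below 0.075 m) or (horizontal distance between weight4 and stand below 0.12 m and horizontal distance between each of weight1, weight2, weight3 and pan_centre below 0.075 m)) and distance of each of trim1, trim2, trim3 from where it was at the start of the episode below 0.02 m and value of joint lock_ring above 1.17 rad and value of joint barrel between -0.15 and 0.15 rad); the robot touches nothing.
It fails at once if the barrel is turned more than 0.15 rad (value of joint barrel above 0.15 rad or value of joint barrel below -0.15 rad).
It fails at once if a bystander on the bench is shifted more than 30 mm (distance of any of caliper, screwdriver, tape, planet_gear from where it was at the start of the episode above 0.03 m).
It fails at once if a large weight is let fall (from more than about 15 mm) ((linear speed of weight1 above 0.5 m/s and height (world z) of weight1 below 0.06 m and contact force between weight1 and the fingers below 0.1 N) or (linear speed of weight2 above 0.5 m/s and height (world z) of weight2 below 0.06 m and contact force between weight2 and the fingers below 0.1 N) or (linear speed of weight3 above 0.5 m/s and height (world z) of weight3 below 0.06 m and contact force between weight3 and the fingers below 0.1 N) or (linear speed of weight4 above 0.5 m/s and height (world z) of weight4 below 0.06 m and contact force between weight4 and the fingers below 0.1 N)).
It also fails if it takes over 67 s, if anything falls off the work surface, if the arm or the gripper's body presses on something with over 40 N, if the wrist force passes 120 N, or if a joint passes its speed limit or range.

### The arm

A 7-joint arm with a two-finger parallel gripper is mounted at the origin on the work surface. World frame = base frame: x ahead of the robot, y to its left, z up, the work surface at z = 0. Lengths are in m, angles in rad, forces in N, time in s.
With the tool pointing down it reaches from about 0.4 to 0.85 m from the base axis. Payload 10.4 kg.
Tool frame: the origin (TCP) lies on the centre line of the jaws, within the pads' length; the fingertips stand 14 mm ahead of it and the grasp point (between the pads) lies 5 mm behind it (manip.tip_reach is the distance from the TCP to the fingertips, in m); z points along the fingers, y is the line along which they close (so a half turn about z gives the same grasp; the last joint's range is limited). The gripper opens to 85 mm and grips with 20 to 120 N. Pads are 22 mm wide; open, the fingers measure 114 mm over their backs; the gripper's body (76 mm by 85 mm) begins 54 mm behind the grasp point. The pads swing forward as they close: fully open they stand 13 mm farther back than shut.
Start: joints at [-1.279, 0.332, -0.065, 1.46, 0.022, 1.35, -0.088], TCP at [0.194, 0.594, 0.245] pointing down, gripper open.
Joint ranges: [-2.6, 2.6], [-0.5, 2.12], [-1.47, 1.34], [0.16, 2.42], [-1.27, 4.41], [0.06, 2.06], [-2.6, 2.6]. Speed limits (rad/s): [2.22, 2.22, 2.79, 2.79, 3.14, 3.14, 3.14].

### API

Orientations are given as a unit quaternion [x, y, z, w].
In Python, from workcell import manip gives the robot as it stands.
- The arm moves only by the shell command python3 -m pendant 'ROWS' [FORCE]. ROWS is JSON, a list of rows, each a list of 7 numbers: the shift along the tool's x, y, z in units of 50 mm (1.0 is 50 mm), then the turn, a rotation vector about the tool's x, y, z in units of 8 degrees (1.0 is 8 degrees), then the opening, from -1 (shut) to 1 (fully open), so that 0 is half open. In form: [[dx, dy, dz, ax, ay, az, jaw], ...]. A call has exactly 10 rows; each row is the pose to reach, as a shift and turn from the pose commanded when the call began, along the tool's axes at that moment; what a row does not reach only later rows make up. A row lasts 1/8 s, in which the tool goes at most 62.5 mm and 10.7 degrees, less where a joint would pass 70% of its speed; a pose out of reach is approached as far as the arm can. A call with a gripper value outside its range is refused whole. The fingers move at their own pace and stop on an object; FORCE is the grip in N (left out, the last holds). Time passes only in rows, so rows that repeat a pose let the fingers close, or fill a call up. It gives the time, the measured TCP pose, the force, the opening and the grip force at its end, in the units of the state.
- manip.get_obs(): the state, without advancing time (a new reading comes with each control period).
- manip.camera(name): name is "scene" or "top" or "wrist"; returns (picture, depth): 420x560x3 uint8, red, green, blue; 420x560 float32, m along the optical axis (not along the pixel's ray), 0 where there is no reading.
- manip.get_calibration(name): a dict with "fx", "fy", "cx", "cy" (pixels), "xyz" and "orientation" of the camera in the world. Camera axes: x right, y up, looking along -z (the intrinsics and any distortion apply to the point x, -y, -z); pixel columns grow to the right and rows downward; lengths in m; the calibration is good to about 2 mm. A picture is of the moment at which its call begins: read the wrist's pose just before it. get_calibration takes no time and is no camera call; for the wrist camera it gives the pose at the moment of the call.
- manip.hand_in(): hands the job in; it is judged then, once.
Trained networks look in the newest picture that a camera, given by its name, has taken for a name from the list of things; names that differ only in an ending like _2 or _b are one class to them, and where a whole thing is asked for, a point or a joint stands for the part that bears it (a point fixed in the world has none). Each returns a list of dicts, best first, with "p" (0 to 1); they miss things now and then, are a little off and sometimes report something else, mostly with a low value. They report only what shows in the picture. A call takes as long as a camera call. They do not tell look-alikes from the thing itself.
- manip.find_in(thing, camera): "box" ([left, top, right, bottom] in pixels, round what is visible of it).
- manip.trace(thing, camera): "pixels" (420x560 bool, what is visible of it) and "box" ([left, top, right, bottom] in pixels, round what is visible of it).
- manip.tip_of(thing, camera): "pixel" ([column, row] in pixels: a listed point, or the origin of a listed thing).
The state is a dict: "clock": time; "joint_pos": joint angles; "joint_velocities": joint speeds; "tau": joint torques, N m; "position": TCP position; "ee_rot": TCP orientation; "ft_force": force on the tool from outside, world axes, zero at the start; "torque": the same for the moment, N m; "grip_width": opening from 0.0 (shut) to 1.0 (fully open); "grasp_force": force on a finger pad.
Only numpy, scipy, OpenCV 4.12 (cv2) and the standard library are available. Lean on these libraries where they do the work, as an engineer would, in place of code of your own. Each camera call takes 0.05 s, during which the arm holds its last target. There are 200 camera calls.

## Working session

There is one attempt and no reset: what is moved stays moved. The work goes in short steps, Python scripts to look and compute and a shell command to move; the robot and the scene stay as the last step left them, time stands still between calls to the robot, and variables do not carry over. Pictures are saved under pics/ and viewed, at most 10 in all, crops included, and the job is handed in when it is done.

```bash
mkdir -p pics; cat > h.py <<'E'
import numpy as np, cv2, json
from workcell import manip
from scipy.spatial.transform import Rotation as R
def cam(n):
    c=manip.get_calibration(n); im,d=manip.camera(n); return c,im,d
def world(c,d):
    v,u=np.mgrid[:420,:560]
    P=np.stack([(u-c['cx'])/c['fx']*d,-(v-c['cy'])/c['fy']*d,-d],-1)
    return P@R.from_quat(c['orientation']).as_matrix().T+np.array(c['xyz'])
def proj(c,p):
    q=R.from_quat(c['orientation']).as_matrix().T@(np.array(p)-c['xyz'])
    return c['cx']-c['fx']*q[0]/q[2], c['cy']+c['fy']*q[1]/q[2]
def save(n,im,s=1.4): cv2.imwrite('pics/'+n+'.png',cv2.resize(im[:,:,::-1],None,fx=s,fy=s,interpolation=cv2.INTER_CUBIC))
E
python3 - <<'E'
from h import *
np.set_printoptions(precision=3,suppress=True)
for n in ['top','scene']:
    c,im,d=cam(n); W=world(c,d); save(n,im); print(n,{k:c[k] for k in c})
    np.savez('/tmp/'+n,W=W,im=im,d=d)
    for t in ['weight1','trim1','stand','pan_centre','ring_axis','ring_handle']:
        try:
            if n=='scene' and t in('stand','weight1','trim1'): continue
            if t in('pan_centre','ring_axis','ring_handle'): 
                for r in manip.tip_of(t,n)[:2]:
                    u,v=map(int,np.round(r['pixel'])); print(t,r['p'],u,v,W[v,u])
            else:
                for r in manip.find_in(t,n)[:8]:
                    l,tp,rr,b=r['box'];u=int((l+rr)/2);v=int((tp+b)/2); print(t,round(r['p'],2),np.round(r['box']),W[v,u],im[v,u])
        except Exception as e: print(t,e)
print(manip.get_obs(), manip.tip_reach)
E
```

```text
top {'fx': 488.2340789783307, 'fy': 488.2340789783307, 'cx': 282.7085524513989, 'cy': 212.78224618967744, 'xyz': array([ 0.397, -0.027,  1.083]), 'orientation': array([-0.08 ,  0.083,  0.729, -0.675])}
weight1 0.81 [386. 284. 404. 294.] [ 0.455 -0.249  0.108] [244 242 244]
weight1 0.7 [392. 194. 410. 218.] [ 0.638 -0.301  0.042] [73 54 83]
weight1 0.69 [416. 286. 439. 303.] [ 0.441 -0.312  0.105] [68 67 68]
weight1 0.68 [422. 191. 443. 209.] [ 0.643 -0.366  0.056] [64 43 37]
weight1 0.55 [388. 251. 407. 266.] [ 0.518 -0.265  0.091] [91 92 92]
weight1 0.54 [420. 255. 439. 272.] [ 0.506 -0.335  0.069] [103 102 106]
trim1 0.58 [358. 242. 370. 254.] [ 0.545 -0.201  0.087] [244 243 245]
trim1 0.55 [354. 280. 364. 290.] [ 0.472 -0.182  0.088] [245 245 246]
stand 0.78 [333. 231. 452. 322.] [ 0.487 -0.261  0.044] [191 195 206]
pan_centre 0.94 241 267 [0.531 0.057 0.045]
ring_axis 0.97 151 259 [0.554 0.233 0.101]
ring_axis 0.55 428 263 [ 0.506 -0.333  0.069]
ring_handle 0.95 136 286 [0.501 0.261 0.111]
scene {'fx': 479.5524779079238, 'fy': 479.5524779079238, 'cx': 276.6078121273867, 'cy': 213.10665889368445, 'xyz': array([ 0.957, -0.604,  0.791]), 'orientation': array([0.359, 0.099, 0.245, 0.895])}
pan_centre 0.6 258 189 [0.518 0.051 0.047]
ring_axis 0.85 307 138 [0.548 0.227 0.086]
ring_handle 0.66 296 114 [ 0.418  0.411 -0.001]
{'clock': 0.55, 'joint_pos': array([-1.279,  0.332, -0.065,  1.46 ,  0.022,  1.35 , -0.089]), 'joint_velocities': array([ 0.   ,  0.001,  0.001, -0.   , -0.   , -0.   ,  0.001]), 'tau': array([ -0.001, -62.486,   0.049, -39.163,   0.016,   0.002,  -0.   ]), 'position': array([0.194, 0.594, 0.245]), 'ee_rot': array([0.157, 0.988, 0.   , 0.   ]), 'ft_force': array([-0.647, -0.832,  1.188]), 'torque': array([0.026, 0.011, 0.004]), 'grasp_force': 0.0, 'grip_width': 0.9991009717621315} 0.014
```

View pics/top.png

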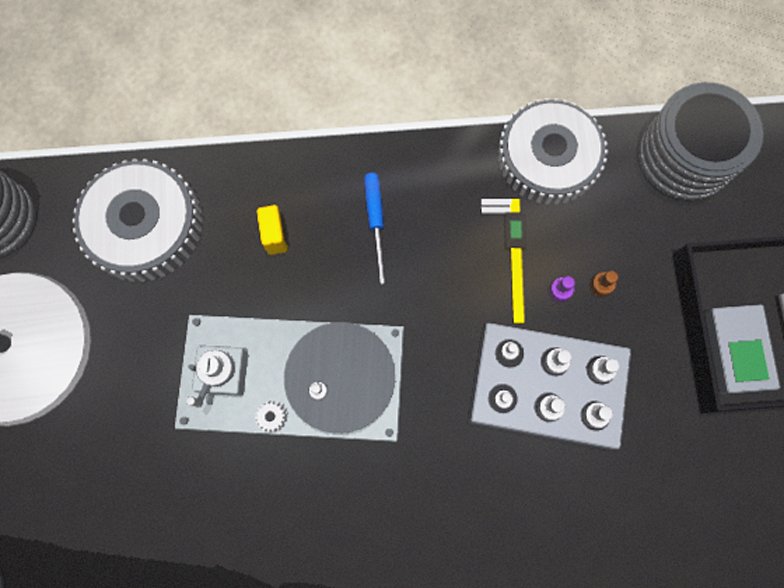

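View pics/scene.png

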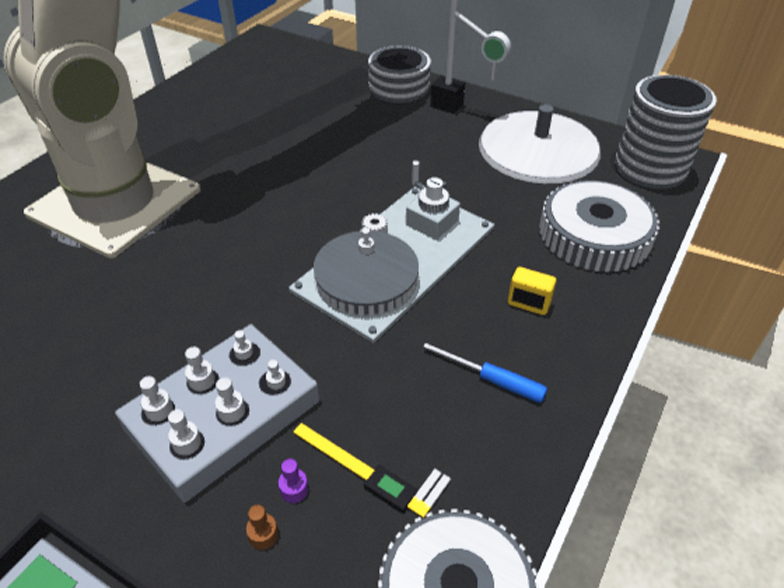

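The top view (view pixels) shows the stand with four large weights at (557,360), (604,368), (550,406) and (598,413), and two trims at (510,350) and (504,398). A small weight is on the pan at (318,390). The look-alikes are the purple one at (563,288) and the brown one at (605,282) on the bench. The scene view agrees. Next I'll fit the positions from depth and check one crop.

```bash
python3 - <<'E'
from h import *
np.set_printoptions(precision=4,suppress=True)
z=np.load('/tmp/top.npz');W=z['W'];im=z['im']
def blobs(m,mn=15):
    n,l,s,c=cv2.connectedComponentsWithStats(m.astype(np.uint8))
    for i in range(1,n):
        if s[i,4]>=mn:
            p=W[l==i]; print(c[i],s[i,4],np.median(p,0),p.min(0),p.max(0))
Z=W[...,2];X=W[...,0];Y=W[...,1]
area=(X>.35)&(X<.75)&(Y>-.45)&(Y<.36)
print('large tops');blobs(area&(Z>.101)&(Z<.114),8)
print('trim tops');blobs(area&(Z>.082)&(Z<.092)&(Y<.15),8)
print('gear');blobs(area&(Z>.02)&(Z<.042)&(Y>0)&(X<.5),8)
# pan
m=area&(abs(Z-.045)<.004)&(Y>-.06)&(Y<.16)
n,l,s,c=cv2.connectedComponentsWithStats(m.astype(np.uint8));i=1+s[1:,4].argmax();cs,_=cv2.findContours((l==i).astype(np.uint8),0,1)
k=max(cs,key=len)[:,0];pts=W[k[:,1],k[:,0],:2].astype(np.float32);print('pan',cv2.minEnclosingCircle(pts))
m=area&(abs(Z-.045)<.004)&(Y<-.1);n,l,s,c=cv2.connectedComponentsWithStats(m.astype(np.uint8));i=1+s[1:,4].argmax()
print('stand',cv2.minAreaRect(W[l==i][:,:2].astype(np.float32)))
cr=im[225:330,330:455];cr2=im[225:315,120:290]
a=cv2.resize(cr,(500,420),interpolation=2);b=cv2.resize(cr2,(793,420),interpolation=2)
save('crop',np.hstack([a,b]),.6)
E
```

```text
large tops
[402.122  254.4146] 82 [ 0.5227 -0.2726  0.1071] [ 0.5136 -0.2831  0.1015] [ 0.5324 -0.2631  0.1117]
[148.4353 259.8118] 85 [0.5529 0.2383 0.1023] [0.5398 0.2252 0.1011] [0.5645 0.2514 0.1068]
[436.3974 260.6154] 78 [ 0.505  -0.3394  0.1071] [ 0.4961 -0.3496  0.1018] [ 0.5147 -0.3298  0.1117]
[136.     285.7353] 34 [0.5009 0.262  0.1087] [0.4966 0.2573 0.1015] [0.5072 0.2682 0.114 ]
[397.5732 289.1463] 82 [ 0.4549 -0.2546  0.1068] [ 0.4456 -0.2637  0.1011] [ 0.4652 -0.2451  0.113 ]
[431.6829 294.5122] 82 [ 0.4393 -0.3198  0.107 ] [ 0.4302 -0.3293  0.1016] [ 0.4483 -0.3113  0.1114]
trim tops
[365.7568 247.7568] 37 [ 0.545  -0.2049  0.0868] [ 0.5385 -0.2119  0.0837] [ 0.5511 -0.1985  0.0912]
[225. 277.] 37 [0.5071 0.0874 0.0875] [0.501  0.0813 0.0836] [0.5138 0.094  0.0907]
[361.     283.2439] 41 [ 0.4737 -0.1868  0.0867] [ 0.4678 -0.1932  0.0822] [ 0.4804 -0.1805  0.0908]
gear
[193.0059 297.1829] 339 [0.4754 0.1629 0.0358] [0.4551 0.1421 0.0204] [0.4979 0.1852 0.041 ]
pan ((0.5273523330688477, 0.05544734001159668), 0.08511631935834885)
stand ((0.4910157024860382, -0.2644040584564209), (0.22494007647037506, 0.1551908254623413), 75.02220916748047)
```

View pics/crop.png

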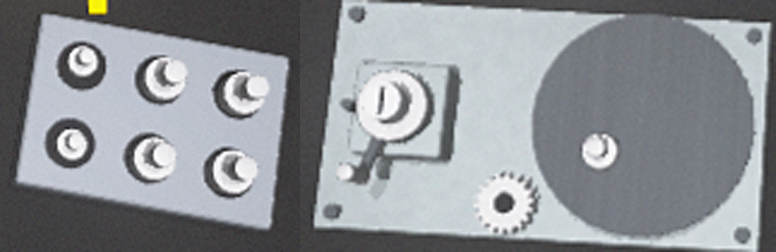

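The crop confirms four large weights on the stand, two trims at its left, and a trim on the pan. So three large weights have to move. I'll leave the far one at world (0.505,-0.339).

```bash
cat >> h.py <<'E'
def to(*pts):
    o=manip.get_obs(); r=R.from_quat(o['ee_rot'])
    print('t',round(o['clock'],2),'pos',np.round(o['position'],4),'F',np.round(o['ft_force'],1))
    for p in pts: print(p,np.round(r.inv().apply(np.array(p)-o['position'])/.05,2))
E
python3 -c "
from h import *
to((.48,.15,.245),(.4549,-.2546,.20))"
```

```text
t 0.55 pos [0.1935 0.5943 0.2453] F [-0.6 -0.8  1.2]
(0.48, 0.15, 0.245) [-8.2  -6.68  0.01]
(0.4549, -0.2546, 0.2) [-10.23 -14.52   0.91]
```

```bash
python3 -m pendant '[[-1,-0.8,0,0,0,0,0.1],[-2,-1.6,0,0,0,0,0.1],[-3,-2.4,0,0,0,0,0.1],[-4,-3.2,0,0,0,0,0.1],[-5,-4.1,0,0,0,0,0.1],[-6,-5,0,0,0,0,0.1],[-7,-5.8,0,0,0,0,0.1],[-8,-6.6,0,0,0,0,0.1],[-8.3,-7.6,0,0,0,0,0.1],[-8.5,-8.6,0.2,0,0,0,0.1]]' 40; python3 -c "
from h import *
to((.4549,-.2546,.20))"
```

```text
clock: 1.8
position: [0.4653, 0.0514, 0.2358]
ee_rot: [0.157, 0.988, 0.0, 0.001]
ft_force: [-0.1, -0.2, -0.1]
grip_width: 0.549
grasp_force: 0.0
t 1.8 pos [0.4653 0.0514 0.2358] F [-0.1 -0.2 -0.1]
(0.4549, -0.2546, 0.2) [-1.7  -5.88  0.71]
```

```bash
python3 -m pendant '[[-0.2,-0.8,0.1,0,0,0,0.1],[-0.5,-1.8,0.2,0,0,0,0.1],[-0.8,-2.8,0.3,0,0,0,0.1],[-1.1,-3.8,0.5,0,0,0,0.1],[-1.4,-4.8,0.6,0,0,0,0.1],[-1.6,-5.5,0.7,0,0,0,0.1],[-1.7,-5.88,0.7,0,0,0,0.1],[-1.7,-5.88,0.7,0,0,0,0.1],[-1.7,-5.88,0.7,0,0,0,0.1],[-1.7,-5.88,0.7,0,0,0,0.1]]' 40; python3 - <<'E'
from h import *
c,im,d=cam('wrist');save('w1',im);W=world(c,d);Z=W[...,2]
n,l,s,cc=cv2.connectedComponentsWithStats(((Z>.1)&(Z<.114)).astype(np.uint8))
for i in range(1,n):
    if s[i,4]>100: p=W[l==i];print(cc[i].round(),s[i,4],np.median(p,0).round(4),((p.min(0)+p.max(0))/2).round(4))
to((.4549,-.2546,.093))
E
```

```text
clock: 3.05
position: [0.4547, -0.2509, 0.2003]
ee_rot: [0.156, 0.988, 0.0, 0.0]
ft_force: [-0.5, 0.2, 0.6]
grip_width: 0.551
grasp_force: 0.0
[271. 215.] 790 [ 0.4532 -0.2547  0.107 ] [ 0.454  -0.2551  0.1047]
[165. 223.] 818 [ 0.4376 -0.3193  0.107 ] [ 0.4383 -0.3204  0.1047]
[277. 313.] 694 [ 0.5202 -0.2728  0.107 ] [ 0.5221 -0.2734  0.1048]
t 3.1 pos [ 0.4546 -0.251   0.2003] F [-0.  -0.5 -0.1]
(0.4549, -0.2546, 0.093) [-0.03 -0.07  2.15]
```

View pics/w1.png

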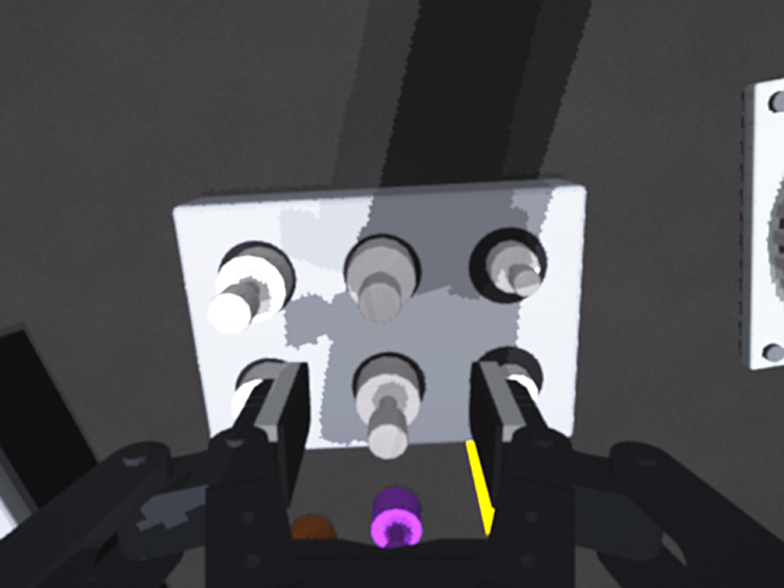

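The wrist view agrees: the target knob is at view pixel (378,300), and its position matches the top view to about 1 mm. I'll descend, grip and lift.

```bash
python3 -m pendant '[[0,-0.07,0.6,0,0,0,0.1],[0,-0.07,1.2,0,0,0,0.1],[0,-0.07,1.8,0,0,0,0.1],[0,-0.07,2.13,0,0,0,0.1],[0,-0.07,2.13,0,0,0,0.1],[0,-0.07,2.13,0,0,0,-1],[0,-0.07,2.13,0,0,0,-1],[0,-0.07,2.13,0,0,0,-1],[0,-0.07,2.13,0,0,0,-1],[0,-0.07,2.13,0,0,0,-1]]' 50; python3 -c "
from h import *
to((.4549,-.2546,.18),(.572,.075,.178),(.572,.075,.095))"
```

```text
clock: 4.35
position: [0.454, -0.2555, 0.095]
ee_rot: [0.157, 0.988, 0.0, 0.001]
ft_force: [-1.3, 1.3, 7.1]
grip_width: 0.213
grasp_force: 48.7
t 4.35 pos [ 0.454  -0.2555  0.095 ] F [-1.3  1.3  7.1]
(0.4549, -0.2546, 0.18) [-0.01  0.02 -1.7 ]
(0.572, 0.075, 0.178) [-0.2   7.02 -1.66]
(0.572, 0.075, 0.095) [-0.2   7.02  0.  ]
```

```bash
python3 -m pendant '[[0,0,-0.4,0,0,0,-1],[0,0,-1,0,0,0,-1],[0,0,-1.6,0,0,0,-1],[0,0.6,-1.7,0,0,0,-1],[0,1.4,-1.7,0,0,0,-1],[0,2.3,-1.7,0,0,0,-1],[-0.1,3.2,-1.7,0,0,0,-1],[-0.1,4.1,-1.7,0,0,0,-1],[-0.1,5,-1.7,0,0,0,-1],[-0.2,5.8,-1.7,0,0,0,-1]]'; python3 -m pendant '[[-0.1,0.6,0,0,0,0,-1],[-0.1,1,0,0,0,0,-1],[-0.1,1.2,0,0,0,0,-1],[-0.1,1.2,0,0,0,0,-1],[-0.1,1.2,0,0,0,0,-1],[-0.1,1.2,0.3,0,0,0,-1],[-0.1,1.2,0.6,0,0,0,-1],[-0.1,1.2,0.9,0,0,0,-1],[-0.1,1.2,1.1,0,0,0,-1],[-0.1,1.2,1.1,0,0,0,-1]]'; python3 -c "
from h import *
to((.572,.075,.0955))"
```

```text
clock: 5.6
position: [0.5527, 0.0192, 0.1791]
ee_rot: [0.156, 0.988, 0.0, 0.0]
ft_force: [0.1, -1.0, -1.7]
grip_width: 0.216
grasp_force: 49.1
clock: 6.85
position: [0.5753, 0.0727, 0.1228]
ee_rot: [0.157, 0.988, -0.0, -0.001]
ft_force: [0.4, -0.4, -2.6]
grip_width: 0.216
grasp_force: 49.1
t 6.85 pos [0.5753 0.0727 0.1228] F [ 0.4 -0.4 -2.6]
(0.572, 0.075, 0.0955) [0.08 0.02 0.55]
```

```bash
python3 -m pendant '[[0,0,0.2,0,0,0,-1],[0,0,0.4,0,0,0,-1],[0,0,0.5,0,0,0,-1],[0,0,0.55,0,0,0,-1],[0,0,0.56,0,0,0,-1],[0,0,0.56,0,0,0,-1],[0,0,0.56,0,0,0,0],[0,0,0.56,0,0,0,0],[0,0,0.56,0,0,0,0],[0,0,0.56,0,0,0,0]]'; python3 -c "
from h import *
to((.572,.075,.18),(.4385,-.3198,.18),(.4385,-.3198,.0935))"
```

```text
clock: 8.1
position: [0.5759, 0.0728, 0.0959]
ee_rot: [0.157, 0.988, 0.0, 0.0]
ft_force: [0.1, 0.2, -0.8]
grip_width: 0.502
grasp_force: 0.0
t 8.1 pos [0.5759 0.0728 0.0959] F [ 0.1  0.2 -0.8]
(0.572, 0.075, 0.18) [ 0.09  0.02 -1.68]
(0.4385, -0.3198, 0.18) [ 0.18 -8.32 -1.68]
(0.4385, -0.3198, 0.0935) [ 0.18 -8.32  0.05]
```

```bash
python3 -m pendant '[[0,0,-0.8,0,0,0,0.1],[0,0,-1.6,0,0,0,0.1],[0,-0.8,-1.7,0,0,0,0.1],[0,-1.8,-1.7,0,0,0,0.1],[0,-2.9,-1.7,0,0,0,0.1],[0,-4,-1.7,0,0,0,0.1],[0.1,-5.1,-1.7,0,0,0,0.1],[0.1,-6.2,-1.7,0,0,0,0.1],[0.2,-7.2,-1.7,0,0,0,0.1],[0.2,-8,-1.7,0,0,0,0.1]]';  python3 -c "
from h import *
c,im,d=cam('top');save('t2',im[220:340,120:460],2.2)
to((.4385,-.3198,.18),(.4385,-.3198,.0935))
W=world(c,d);Z=W[...,2];n,l,s,cc=cv2.connectedComponentsWithStats(((Z>.1)&(Z<.113)).astype(np.uint8))
for i in range(1,n):
    if s[i,4]>30: print(np.median(W[l==i],0).round(4),s[i,4])"
```

```text
clock: 9.35
position: [0.4413, -0.3064, 0.1811]
ee_rot: [0.157, 0.988, 0.0, 0.0]
ft_force: [0.9, 0.7, -0.3]
grip_width: 0.548
grasp_force: 0.0
t 9.4 pos [ 0.4389 -0.3112  0.1814] F [-3.5 -2.3 -0.6]
(0.4385, -0.3198, 0.18) [-0.05 -0.17  0.03]
(0.4385, -0.3198, 0.0935) [-0.04 -0.16  1.76]
[ 0.8571 -0.5467  0.1087] 3789
[0.8424 0.5512 0.103 ] 43
[0.5767 0.0732 0.107 ] 73
[ 0.5234 -0.2721  0.1075] 83
[0.5521 0.2375 0.1021] 109
[ 0.5051 -0.3388  0.107 ] 82
[0.5011 0.2619 0.1086] 33
[ 0.4349 -0.3183  0.107 ] 41
```

```bash
python3 -m pendant '[[-0.02,-0.32,0,0,0,0,0.1],[-0.02,-0.32,0,0,0,0,0.1],[-0.02,-0.32,0.2,0,0,0,0.1],[-0.02,-0.32,0.4,0,0,0,0.1],[-0.02,-0.32,0.5,0,0,0,0.1],[-0.02,-0.32,0.5,0,0,0,0.1],[-0.02,-0.32,0.5,0,0,0,0.1],[-0.02,-0.32,0.5,0,0,0,0.1],[-0.02,-0.32,0.5,0,0,0,0.1],[-0.02,-0.32,0.5,0,0,0,0.1]]';  python3 -c "
from h import *
to((.4385,-.3198,.0945))"
```

```text
clock: 10.65
position: [0.4385, -0.32, 0.1558]
ee_rot: [0.157, 0.988, 0.0, 0.0]
ft_force: [0.4, -0.6, 0.2]
grip_width: 0.552
grasp_force: 0.0
t 10.65 pos [ 0.4385 -0.32    0.1558] F [ 0.4 -0.6  0.2]
(0.4385, -0.3198, 0.0945) [0.   0.   1.23]
```

```bash
python3 -m pendant '[[0,0,0.6,0,0,0,0.1],[0,0,1.1,0,0,0,0.1],[0,0,1.23,0,0,0,0.1],[0,0,1.23,0,0,0,0.1],[0,0,1.23,0,0,0,-1],[0,0,1.23,0,0,0,-1],[0,0,1.23,0,0,0,-1],[0,0,1.23,0,0,0,-1],[0,0,1.23,0,0,0,-1],[0,0,1.23,0,0,0,-1]]' 50;  python3 -c "
from h import *
to((.547,.01,.18),(.547,.01,.096))"
```

```text
clock: 11.9
position: [0.439, -0.3205, 0.0952]
ee_rot: [0.157, 0.988, -0.0, 0.001]
ft_force: [-1.0, -1.6, 5.8]
grip_width: 0.213
grasp_force: 49.0
t 11.9 pos [ 0.439  -0.3205  0.0952] F [-1.  -1.6  5.8]
(0.547, 0.01, 0.18) [-0.01  6.95 -1.7 ]
(0.547, 0.01, 0.096) [-0.01  6.95 -0.02]
```

```bash
python3 -m pendant '[[0,0,-0.4,0,0,0,-1],[0,0,-1,0,0,0,-1],[0,0,-1.6,0,0,0,-1],[0,0.6,-1.7,0,0,0,-1],[0,1.4,-1.7,0,0,0,-1],[0,2.3,-1.7,0,0,0,-1],[0,3.3,-1.7,0,0,0,-1],[0,4.3,-1.7,0,0,0,-1],[0,5.3,-1.7,0,0,0,-1],[0,6.2,-1.7,0,0,0,-1]]'; python3 -m pendant '[[0,0.5,0,0,0,0,-1],[0,0.75,0,0,0,0,-1],[0,0.75,0,0,0,0,-1],[0,0.75,0,0,0,0,-1],[0,0.75,0.3,0,0,0,-1],[0,0.75,0.6,0,0,0,-1],[0,0.75,0.9,0,0,0,-1],[0,0.75,1.2,0,0,0,-1],[0,0.75,1.2,0,0,0,-1],[0,0.75,1.2,0,0,0,-1]]'; python3 -c "
from h import *
to((.547,.01,.0957))"
```

```text
clock: 13.15
position: [0.5345, -0.0231, 0.1791]
ee_rot: [0.156, 0.988, 0.0, -0.0]
ft_force: [0.5, -0.7, -2.7]
grip_width: 0.217
grasp_force: 49.3
clock: 14.4
position: [0.5463, 0.0104, 0.1196]
ee_rot: [0.157, 0.988, 0.0, 0.0]
ft_force: [-0.2, 0.0, -3.1]
grip_width: 0.214
grasp_force: 49.3
t 14.4 pos [0.5463 0.0104 0.1196] F [-0.2  0.  -3.1]
(0.547, 0.01, 0.0957) [-0.02 -0.    0.48]
```

```bash
python3 -m pendant '[[0,0,0.2,0,0,0,-1],[0,0,0.35,0,0,0,-1],[0,0,0.45,0,0,0,-1],[0,0,0.49,0,0,0,-1],[0,0,0.49,0,0,0,-1],[0,0,0.49,0,0,0,-1],[0,0,0.49,0,0,0,0],[0,0,0.49,0,0,0,0],[0,0,0.49,0,0,0,0],[0,0,0.49,0,0,0,0]]'; python3 -c "
from h import *
to((.5225,-.2729,.18),(.5225,-.2729,.0945))"
```

```text
clock: 15.65
position: [0.5461, 0.0105, 0.0948]
ee_rot: [0.157, 0.988, 0.0, 0.0]
ft_force: [0.1, 0.7, -0.5]
grip_width: 0.496
grasp_force: 0.0
t 15.65 pos [0.5461 0.0105 0.0948] F [ 0.1  0.7 -0.5]
(0.5225, -0.2729, 0.18) [-1.31 -5.54 -1.71]
(0.5225, -0.2729, 0.0945) [-1.31 -5.54  0.  ]
```

```bash
python3 -m pendant '[[0,0,-0.8,0,0,0,0.1],[0,0,-1.6,0,0,0,0.1],[-0.2,-0.8,-1.7,0,0,0,0.1],[-0.4,-1.7,-1.7,0,0,0,0.1],[-0.6,-2.7,-1.7,0,0,0,0.1],[-0.9,-3.7,-1.7,0,0,0,0.1],[-1.1,-4.6,-1.7,0,0,0,0.1],[-1.3,-5.3,-1.7,0,0,0,0.1],[-1.31,-5.54,-1.7,0,0,0,0.1],[-1.31,-5.54,-1.7,0,0,0,0.1]]'; python3 -m pendant '[[0,0,0,0,0,0,0.1],[0,0,0.5,0,0,0,0.1],[0,0,1,0,0,0,0.1],[0,0,1.5,0,0,0,0.1],[0,0,1.7,0,0,0,0.1],[0,0,1.7,0,0,0,-1],[0,0,1.7,0,0,0,-1],[0,0,1.7,0,0,0,-1],[0,0,1.7,0,0,0,-1],[0,0,1.7,0,0,0,-1]]' 50;  python3 -c "
from h import *
to((.487,.035,.18),(.487,.035,.096))"
```

```text
clock: 16.9
position: [0.5223, -0.2734, 0.1796]
ee_rot: [0.157, 0.988, 0.0, -0.0]
ft_force: [0.8, 0.7, -0.4]
grip_width: 0.551
grasp_force: 0.0
clock: 18.15
position: [0.5231, -0.2734, 0.0955]
ee_rot: [0.157, 0.988, 0.0, 0.001]
ft_force: [-0.4, 0.2, 5.9]
grip_width: 0.213
grasp_force: 49.5
t 18.15 pos [ 0.5231 -0.2734  0.0955] F [-0.4  0.2  5.9]
(0.487, 0.035, 0.18) [ 2.59  5.64 -1.69]
(0.487, 0.035, 0.096) [ 2.6   5.64 -0.01]
```

```bash
python3 -m pendant '[[0,0,-0.4,0,0,0,-1],[0,0,-1,0,0,0,-1],[0,0,-1.6,0,0,0,-1],[0.3,0.6,-1.7,0,0,0,-1],[0.7,1.4,-1.7,0,0,0,-1],[1.1,2.3,-1.7,0,0,0,-1],[1.5,3.2,-1.7,0,0,0,-1],[1.9,4.1,-1.7,0,0,0,-1],[2.2,4.9,-1.7,0,0,0,-1],[2.5,5.4,-1.7,0,0,0,-1]]'; python3 -m pendant '[[0.1,0.24,0,0,0,0,-1],[0.1,0.24,0,0,0,0,-1],[0.1,0.24,0,0,0,0,-1],[0.1,0.24,0,0,0,0,-1],[0.1,0.24,0.3,0,0,0,-1],[0.1,0.24,0.6,0,0,0,-1],[0.1,0.24,0.9,0,0,0,-1],[0.1,0.24,1.2,0,0,0,-1],[0.1,0.24,1.2,0,0,0,-1],[0.1,0.24,1.2,0,0,0,-1]]'; python3 -c "
from h import *
to((.487,.035,.0957))"
```

```text
clock: 19.4
position: [0.4871, 0.0241, 0.1807]
ee_rot: [0.156, 0.988, 0.0, 0.0]
ft_force: [-0.3, -0.7, -2.4]
grip_width: 0.216
grasp_force: 49.4
clock: 20.65
position: [0.4865, 0.0352, 0.12]
ee_rot: [0.157, 0.988, 0.0, 0.0]
ft_force: [0.7, -0.1, -1.9]
grip_width: 0.213
grasp_force: 49.4
t 20.65 pos [0.4865 0.0352 0.12  ] F [ 0.7 -0.1 -1.9]
(0.487, 0.035, 0.0957) [-0.01 -0.    0.49]
```

```bash
python3 -m pendant '[[0,0,0.2,0,0,0,-1],[0,0,0.35,0,0,0,-1],[0,0,0.45,0,0,0,-1],[0,0,0.49,0,0,0,-1],[0,0,0.49,0,0,0,-1],[0,0,0.49,0,0,0,-1],[0,0,0.49,0,0,0,0],[0,0,0.49,0,0,0,0],[0,0,0.49,0,0,0,0],[0,0,0.49,0,0,0,0]]'; python3 -m pendant '[[0,0,-0.8,0,0,0,0],[0,0,-1.6,0,0,0,0],[0,0,-2.5,0,0,0,0],[0,0.5,-3,0,0,0,0],[0,1,-3,0,0,0,0],[0,1.5,-3,0,0,0,0],[0,1.8,-3,0,0,0,0],[0,2,-3,0,0,0,0],[0,2,-3,0,0,0,0],[0,2,-3,0,0,0,0]]'; python3 - <<'E'
from h import *
c,im,d=cam('wrist');save('w2',im);W=world(c,d);Z=W[...,2];np.savez('/tmp/w2',W=W)
c2,im2,d2=cam('top');W2=world(c2,d2)
for w,mn in((W,40),(W2,25)):
    Z=w[...,2];Y=w[...,1];X=w[...,0]
    n,l,s,cc=cv2.connectedComponentsWithStats(((Z>.099)&(Z<.114)&(X<.65)&(X>.4)&(Y<.4)).astype(np.uint8))
    for i in range(1,n):
        if s[i,4]>mn: p=w[l==i];print(cc[i].round(),s[i,4],np.median(p,0).round(4),((p.min(0)+p.max(0))/2).round(4))
to((.501,.262,.2))
E
```

```text
clock: 21.9
position: [0.4863, 0.0352, 0.0953]
ee_rot: [0.157, 0.988, 0.0, 0.0]
ft_force: [-0.8, 0.1, 0.7]
grip_width: 0.498
grasp_force: 0.0
clock: 23.15
position: [0.5172, 0.1294, 0.2452]
ee_rot: [0.157, 0.988, -0.0, -0.0]
ft_force: [-0.1, 0.6, 0.2]
grip_width: 0.498
grasp_force: 0.0
[453. 116.] 326 [0.5004 0.2618 0.1085] [0.5011 0.2635 0.1053]
[430. 192.] 1044 [0.5507 0.2384 0.1013] [0.551  0.2386 0.1014]
[144. 194.] 620 [0.4854 0.0366 0.107 ] [0.4857 0.0352 0.1042]
[147. 273.] 557 [0.5444 0.012  0.1069] [0.5454 0.0106 0.1043]
[236. 283.] 439 [0.5751 0.0757 0.1071] [0.5759 0.0749 0.104 ]
[230. 242.] 78 [0.5761 0.0726 0.1064] [0.5764 0.0727 0.1053]
[261. 254.] 77 [0.5456 0.0099 0.1069] [0.5461 0.0096 0.1056]
[436. 261.] 86 [ 0.5051 -0.3386  0.107 ] [ 0.5055 -0.339   0.105 ]
[251. 285.] 79 [0.4859 0.0343 0.1065] [0.4864 0.0336 0.1059]
t 23.25 pos [0.5172 0.1295 0.2454] F [ 0.  -0.7 -0. ]
(0.501, 0.262, 0.2) [1.13 2.42 0.91]
```

View pics/w2.png

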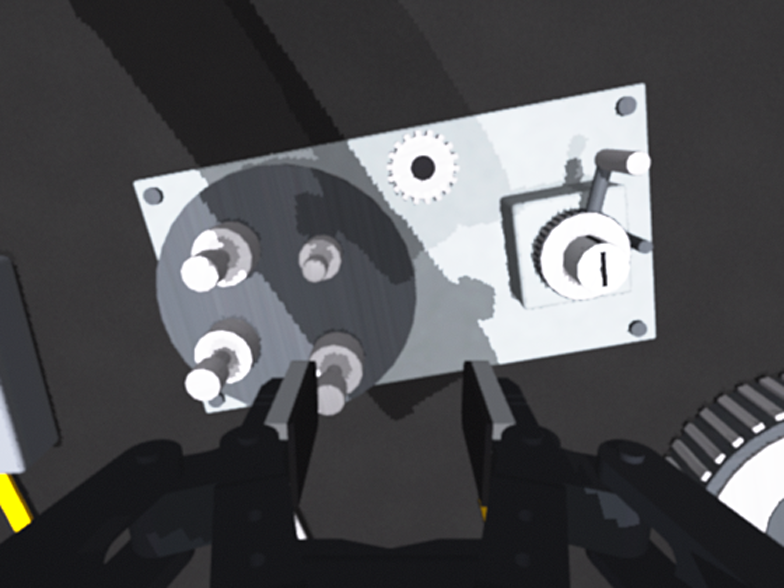

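All three weights stand on the pan at (205,270), (203,383) and (325,400), with the trim at (318,265). The handle pin is at (630,163) and the stop peg at (648,245). Next I'll locate the peg.

```bash
python3 - <<'E'
from h import *
W=np.load('/tmp/w2.npz')['W']
A=np.array([.552,.2385])
Z=W[...,2];r=np.hypot(W[...,0]-A[0],W[...,1]-A[1]);th=np.degrees(np.arctan2(W[...,1]-A[1],W[...,0]-A[0]))
for lo,hi in((.056,.064),(.064,.073),(.073,.084),(.084,.098),(.098,.114)):
    m=(Z>lo)&(Z<hi)&(r>.029)&(r<.075)
    n,l,s,cc=cv2.connectedComponentsWithStats(m.astype(np.uint8))
    for i in range(1,n):
        if s[i,4]>4: k=l==i;print(lo,cc[i].round(),s[i,4],'r',r[k].min().round(4),r[k].max().round(4),'th',np.percentile(th[k],[0,50,100]).round(0),W[k].mean(0).round(4))
E
```

```text
0.056 [450. 168.] 8 r 0.0304 0.0338 th [91. 93. 93.] [0.5505 0.2707 0.0611]
0.064 [427. 132.] 351 r 0.029 0.0617 th [147. 157. 162.] [0.513  0.2557 0.071 ]
0.064 [452. 170.] 30 r 0.029 0.0347 th [90. 92. 94.] [0.5508 0.2696 0.0686]
0.073 [433. 114.] 92 r 0.0496 0.0623 th [154. 159. 160.] [0.4993 0.2596 0.0787]
0.073 [429. 135.] 10 r 0.0394 0.0426 th [152. 156. 158.] [0.515  0.2553 0.0733]
0.073 [428. 142.] 7 r 0.034 0.0367 th [152. 154. 155.] [0.5203 0.254  0.0733]
0.073 [460. 176.] 105 r 0.029 0.0369 th [80. 88. 94.] [0.5534 0.2706 0.0792]
0.084 [439. 115.] 121 r 0.0508 0.0627 th [153. 159. 160.] [0.4992 0.2595 0.0909]
0.098 [453. 116.] 339 r 0.0507 0.0626 th [148. 156. 160.] [0.5004 0.262  0.107 ]
```

```bash
cat > arc.py <<'E'
from h import *
A=np.array([.552,.2385])
def arc(ths,z,lead=0.0,r=.0565):
    o=manip.get_obs();r0=R.from_quat(o['ee_rot']);print(np.round(o['joint_pos'],2),np.round(o['position'],4),o['clock'],np.round(o['ft_force'],1),o['grip_width'])
    y0=r0.apply([0,1,0]);a0=np.degrees(np.arctan2(y0[1],y0[0]))
    p0=o['position'];d0=p0[:2]-A;print('theta now',np.degrees(np.arctan2(d0[1],d0[0])),'r',np.hypot(*d0),'yaw',a0)
    for t in ths:
        T=np.radians(t);p=np.r_[A+r*np.array([np.cos(T),np.sin(T)])+lead*np.array([np.sin(T),-np.cos(T)]),z]
        s=r0.inv().apply(p-p0)/.05; print(t,s.round(2),'az',round((a0-(t-90))/8,2))
E
python3 -c "
from arc import *
arc([155],.16);arc([155],.099)"
```

```text
[-0.79  0.13  0.5   1.73 -0.06  1.3   0.98] [0.5172 0.1295 0.2454] 23.25 [ 0.  -0.7 -0. ] 0.49939224534611953
theta now -107.69009298167461 r 0.11444194860803758 yaw 71.89292651614078
155 [1.14 2.42 1.71] az 0.86
[-0.79  0.13  0.5   1.73 -0.06  1.3   0.98] [0.5172 0.1295 0.2454] 23.25 [ 0.  -0.7 -0. ] 0.49939224534611953
theta now -107.69009298167461 r 0.11444194860803758 yaw 71.89292651614078
155 [1.14 2.42 2.93] az 0.86
```

```bash
python3 -m pendant '[[0.2,0.5,0.1,0,0,0.2,-0.44],[0.4,1,0.3,0,0,0.5,-0.44],[0.6,1.5,0.6,0,0,0.7,-0.44],[0.9,2,1,0,0,0.86,-0.44],[1.14,2.42,1.4,0,0,0.86,-0.44],[1.14,2.42,1.6,0,0,0.86,-0.44],[1.14,2.42,1.7,0,0,0.86,-0.44],[1.14,2.42,1.7,0,0,0.86,-0.44],[1.14,2.42,1.7,0,0,0.86,-0.44],[1.14,2.42,1.7,0,0,0.86,-0.44]]'; python3 -c "
from arc import *
arc([155],.099)"
```

```text
clock: 24.5
position: [0.5009, 0.2628, 0.1609]
ee_rot: [0.216, 0.976, 0.0, 0.0]
ft_force: [-0.3, 0.4, 1.1]
grip_width: 0.279
grasp_force: 0.0
[-0.92  0.27  0.42  1.75 -0.12  1.14  0.67] [0.5009 0.2628 0.1609] 24.5 [-0.3  0.4  1.1] 0.2793851952605739
theta now 154.59706643320112 r 0.05659694107946251 yaw 65.05317387199098
155 [-0.   -0.01  1.24] az 0.01
```

Centred over the pin; I'll descend around it.

```bash
python3 -m pendant '[[0,0,0.4,0,0,0,-0.44],[0,0,0.7,0,0,0,-0.44],[0,0,0.9,0,0,0,-0.44],[0,0,1.1,0,0,0,-0.44],[0,0,1.24,0,0,0,-0.44],[0,0,1.24,0,0,0,-0.44],[0,0,1.24,0,0,0,-0.44],[0,0,1.24,0,0,0,-0.44],[0,0,1.24,0,0,0,-0.44],[0,0,1.24,0,0,0,-0.44]]'; python3 -c "
from arc import *
arc([150,145,140,135,130,125,120,115],.099,.006)"
```

```text
clock: 25.75
position: [0.5005, 0.2631, 0.0984]
ee_rot: [0.216, 0.976, 0.0, 0.0]
ft_force: [-0.4, -0.1, -0.4]
grip_width: 0.277
grasp_force: 0.0
[-0.9   0.34  0.4   1.81 -0.16  1.02  0.7 ] [0.5005 0.2631 0.0984] 25.75 [-0.4 -0.1 -0.4] 0.27682152055120035
theta now 154.49107072018765 r 0.0570173386522759 yaw 65.08587224563979
150 [-0.03  0.21 -0.01] az 0.64
145 [-0.05  0.3  -0.01] az 1.26
140 [-0.08  0.4  -0.01] az 1.89
135 [-0.12  0.49 -0.01] az 2.51
130 [-0.17  0.58 -0.01] az 3.14
125 [-0.22  0.66 -0.01] az 3.76
120 [-0.28  0.74 -0.01] az 4.39
115 [-0.35  0.81 -0.01] az 5.01
```

```bash
python3 -m pendant '[[-0.01,0.11,0,0,0,0.3,-0.44],[-0.03,0.21,0,0,0,0.64,-0.44],[-0.05,0.3,0,0,0,1.26,-0.44],[-0.08,0.4,0,0,0,1.89,-0.44],[-0.12,0.49,0,0,0,2.51,-0.44],[-0.17,0.58,0,0,0,3.14,-0.44],[-0.22,0.66,0,0,0,3.76,-0.44],[-0.28,0.74,0,0,0,4.39,-0.44],[-0.35,0.81,0,0,0,5.01,-0.44],[-0.35,0.81,0,0,0,5.01,-0.44]]'; python3 -c "
from arc import *
arc([112,110,108,107,106,105,104],.099,.006)"
```

```text
clock: 27.0
position: [0.5335, 0.2922, 0.0982]
ee_rot: [0.537, 0.844, -0.0, 0.0]
ft_force: [-0.7, -0.1, 0.1]
grip_width: 0.279
grasp_force: 0.0
[-0.99  0.45  0.52  1.7  -0.25  1.06  0.05] [0.5335 0.2922 0.0982] 27.0 [-0.7 -0.1  0.1] 0.2789487751405452
theta now 108.95444732732095 r 0.05682668555089222 yaw 25.026918217650206
112 [-0.01  0.06 -0.02] az 0.38
110 [-0.02  0.1  -0.02] az 0.63
108 [-0.02  0.14 -0.02] az 0.88
107 [-0.03  0.16 -0.02] az 1.0
106 [-0.03  0.18 -0.02] az 1.13
105 [-0.04  0.19 -0.02] az 1.25
104 [-0.04  0.21 -0.02] az 1.38
```

```bash
python3 -m pendant '[[0,0.02,0,0,0,0.1,-0.44],[-0.01,0.04,0,0,0,0.25,-0.44],[-0.01,0.06,0,0,0,0.38,-0.44],[-0.02,0.08,0,0,0,0.5,-0.44],[-0.02,0.1,0,0,0,0.63,-0.44],[-0.02,0.12,0,0,0,0.75,-0.44],[-0.02,0.14,0,0,0,0.88,-0.44],[-0.03,0.16,0,0,0,1,-0.44],[-0.03,0.18,0,0,0,1.13,-0.44],[-0.04,0.19,0,0,0,1.25,-0.44]]'; python3 - <<'E'
from arc import *
arc([104,103,102,101,100,99,98],.099,.006)
c,im,d=cam('top');W=world(c,d);cr=im[225:315,110:200];save('t3',cr,6)
m=(W[...,2]>.1)&(np.hypot(W[...,0]-.552,W[...,1]-.2385)<.08);n,l,s,cc=cv2.connectedComponentsWithStats(m.astype(np.uint8))
for i in range(1,n):
    if s[i,4]>10: print(cc[i],s[i,4],np.median(W[l==i],0).round(4))
print(manip.tip_of('ring_handle','top')[:1])
E
```

```text
clock: 28.25
position: [0.5429, 0.2946, 0.0983]
ee_rot: [0.609, 0.793, 0.0, -0.0]
ft_force: [-0.6, -0.9, -1.0]
grip_width: 0.28
grasp_force: 1.0
[-1.    0.48  0.55  1.67 -0.28  1.07 -0.1 ] [0.5429 0.2946 0.0983] 28.25 [-0.6 -0.9 -1. ] 0.27961722569772685
theta now 99.18009190473525 r 0.05683610695018086 yaw 14.942035786413467
104 [-0.    0.02 -0.01] az 0.12
103 [-0.01  0.04 -0.01] az 0.24
102 [-0.01  0.06 -0.01] az 0.37
101 [-0.01  0.08 -0.01] az 0.49
100 [-0.02  0.1  -0.01] az 0.62
99 [-0.02  0.12 -0.01] az 0.74
98 [-0.02  0.14 -0.01] az 0.87
[ 62.6147825  244.54625946] 7793 [0.5268 0.2577 0.4724]
[148.53982301 260.02654867] 113 [0.552  0.2377 0.1019]
[{'pixel': [119.9, 268.0], 'p': 0.58}]
```

View pics/t3.png

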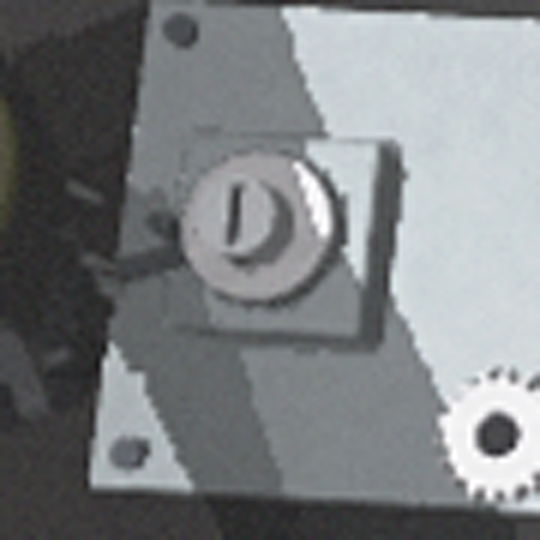

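The arm at (140,265) follows the fingers, and a small gap to the peg at (160,222) remains. I'll keep going slowly and watch the force.

```bash
python3 -m pendant '[[0,0.01,0,0,0,0.06,-0.44],[0,0.02,0,0,0,0.12,-0.44],[0,0.03,0,0,0,0.18,-0.44],[-0.01,0.04,0,0,0,0.24,-0.44],[-0.01,0.05,0,0,0,0.3,-0.44],[-0.01,0.06,0,0,0,0.37,-0.44],[-0.01,0.07,0,0,0,0.43,-0.44],[-0.01,0.08,0,0,0,0.49,-0.44],[-0.01,0.08,0,0,0,0.49,-0.44],[-0.01,0.08,0,0,0,0.49,-0.44]]'; python3 - <<'E'
from arc import *
arc([100,99,98,97,96],.099,.006)
E
```

```text
clock: 29.6
position: [0.5463, 0.2949, 0.0982]
ee_rot: [0.636, 0.772, -0.001, -0.0]
ft_force: [-4.6, -2.9, 2.1]
grip_width: 0.278
grasp_force: 2.8
[-1.01  0.49  0.57  1.66 -0.29  1.08 -0.16] [0.5463 0.2949 0.0982] 29.6 [-4.6 -2.9  2.1] 0.27793852306806677
theta now 95.74236879796202 r 0.05671138201962469 yaw 11.070809206972772
100 [-0.    0.04 -0.02] az 0.13
99 [-0.    0.06 -0.02] az 0.26
98 [-0.01  0.08 -0.02] az 0.38
97 [-0.01  0.09 -0.02] az 0.51
96 [-0.01  0.11 -0.02] az 0.63
```

```bash
python3 -m pendant '[[0,0.005,0,0,0,0,-0.44],[0,0.01,0,0,0,0,-0.44],[0,0.015,0,0,0,0,-0.44],[0,0.02,0,0,0,0,-0.44],[0,0.025,0,0,0,0,-0.44],[0,0.03,0,0,0,0,-0.44],[0,0.03,0,0,0,0,-0.44],[0,0.03,0,0,0,0,-0.44],[0,0.03,0,0,0,0,-0.44],[0,0.03,0,0,0,0,-0.44]]'; python3 - <<'E'
from arc import *
arc([100,99,98,97,96],.099,.006)
E
```

```text
clock: 30.85
position: [0.5467, 0.295, 0.098]
ee_rot: [0.636, 0.772, -0.002, -0.001]
ft_force: [-11.1, -3.5, 5.5]
grip_width: 0.281
grasp_force: 5.8
[-1.    0.49  0.57  1.66 -0.29  1.08 -0.16] [0.5467 0.295  0.098 ] 30.85 [-11.1  -3.5   5.5] 0.28064465043054654
theta now 95.39324872519632 r 0.056800825610501766 yaw 11.081490893198936
100 [-0.    0.03 -0.02] az 0.14
99 [-0.01  0.05 -0.02] az 0.26
98 [-0.01  0.07 -0.02] az 0.39
97 [-0.01  0.09 -0.02] az 0.51
96 [-0.02  0.11 -0.02] az 0.64
```

Force rose from 5 to about 11.5 N over 0.4 mm of travel, so the arm is on the stop and below the 18 N slip limit. I'll back off, lift and check.

```bash
python3 -m pendant '[[0,-0.05,0,0,0,0,-0.44],[0,-0.12,0,0,0,0,-0.44],[0,-0.12,0,0,0,0,-0.44],[0,-0.12,-0.3,0,0,0,-0.44],[0,-0.12,-0.8,0,0,0,-0.44],[0,-0.12,-1.5,0,0,0,-0.44],[0,-0.6,-2.3,0,0,0,-0.44],[0,-1.6,-3,0,0,0,-0.44],[0,-2.6,-3.2,0,0,0,-0.44],[0,-3.4,-3.2,0,0,0,-0.44]]'; python3 -m pendant '[[0,-0.8,0,0,0,0,-0.44],[0,-1.6,0,0,0,0,-0.44],[0,-2,0,0,0,0,-0.44],[0,-2,0,0,0,0,-0.44],[0,-2,0,0,0,0,-0.44],[0,-2,0,0,0,0,-0.44],[0,-2,0,0,0,0,-0.44],[0,-2,0,0,0,0,-0.44],[0,-2,0,0,0,0,-0.44],[0,-2,0,0,0,0,-0.44]]'; python3 - <<'E'
from h import *
for n in('top','scene'):
    c,im,d=cam(n);W=world(c,d);save('end_'+n,im)
    m=(W[...,2]>.08)&(W[...,2]<.115)&(abs(W[...,1]+.05)<.4)&(abs(W[...,0]-.53)<.15);k,l,s,cc=cv2.connectedComponentsWithStats(m.astype(np.uint8))
    for i in range(1,k):
        if s[i,4]>15:
            p=W[l==i];p=p[p[:,2]>p[:,2].max()-.012];q=np.median(p,0);print(n,cc[i].round(),q.round(4),'th',np.degrees(np.arctan2(q[1]-.2385,q[0]-.552)).round(1))
E
```

```text
clock: 32.1
position: [0.3807, 0.2625, 0.2603]
ee_rot: [0.636, 0.772, 0.002, -0.0]
ft_force: [-0.4, -0.1, 0.1]
grip_width: 0.283
grasp_force: 0.0
clock: 33.35
position: [0.2834, 0.2435, 0.2583]
ee_rot: [0.636, 0.772, 0.0, -0.0]
ft_force: [-0.7, -0.1, -1.1]
grip_width: 0.279
grasp_force: 0.0
top [230. 242.] [0.5762 0.072  0.1069] th -81.7
top [366. 248.] [ 0.5443 -0.2048  0.0866] th -91.0
top [262. 254.] [0.5454 0.0099 0.1071] th -91.6
top [150. 261.] [0.5509 0.238  0.101 ] th -155.3
top [435. 261.] [ 0.5051 -0.3387  0.1067] th -94.6
top [122. 268.] [0.5411 0.292  0.1087] th 101.5
top [225. 277.] [0.5072 0.0874 0.0862] th -106.5
top [251. 285.] [0.4859 0.0341 0.1071] th -107.9
top [361. 283.] [ 0.4736 -0.1866  0.0873] th -100.5
scene [316. 120.] [0.5407 0.289  0.108 ] th 102.6
scene [310. 134.] [0.5509 0.2337 0.1012] th -102.9
scene [261. 166.] [0.5057 0.0839 0.0865] th -106.7
scene [240. 172.] [0.4865 0.0298 0.1066] th -107.4
scene [284. 176.] [0.5748 0.0686 0.1064] th -82.3
scene [257. 188.] [0.5456 0.0056 0.1069] th -91.6
scene [171. 240.] [ 0.4734 -0.1901  0.0868] th -100.4
scene [195. 261.] [ 0.5443 -0.2076  0.0864] th -91.0
scene [127. 300.] [ 0.5053 -0.3425  0.107 ] th -94.6
```

View pics/end_top.png

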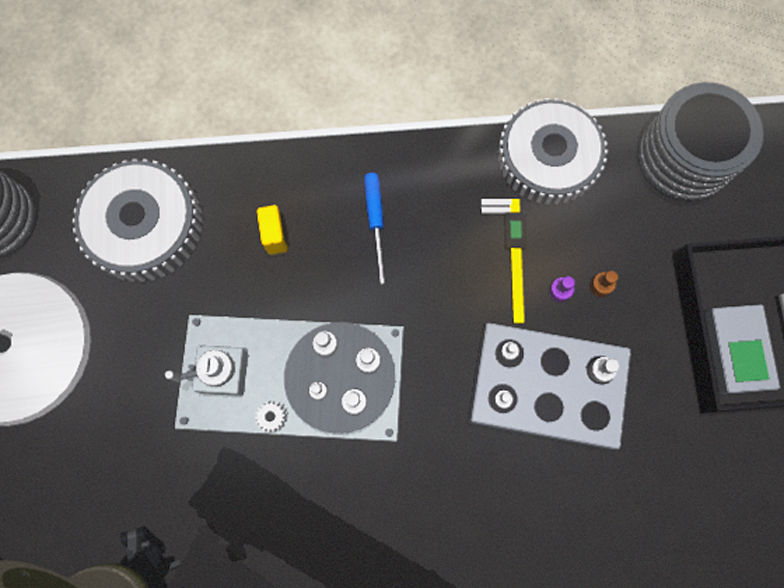

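The final view shows three large weights and the trim on the pan, and one large weight and two trims on the stand. The handle at (169,375) is against the peg, and the bystanders are where they started.

```bash
python3 -c "
from workcell import manip
print(manip.hand_in())"
```

```text
the job is handed in; nothing more can be done
None
```

I handed the job in at about 33 s; no verdict came back. Three large weights stand on the pan with its trim weight, the fourth is on the stand, and the lock ring handle is home against its stop peg, pushed with at most about 12 N measured.

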